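# Show the recording camera which capacitor goes where

### The arm

A 6-joint arm with a two-finger parallel gripper is mounted at the origin on the work surface. World frame = base frame: x ahead of the robot, y to its left, z up, the work surface at z = 0. Lengths are in m, angles in degrees, forces in N, time in s.
With the tool pointing down it reaches from about 0.35 to 0.875 m from the base axis. Payload 4.2 kg.
Tool frame: the origin (TCP) lies where the fingers leave the gripper's body, on its centre line; the fingertips stand 70 mm ahead of it and the grasp point (between the pads) lies 51 mm ahead of it; z points along the fingers, y is the direction in which the jaws open and shut (so a half turn about z gives the same grasp; the last joint's range is limited). The gripper opens to 87 mm and grips with 3 to 60 N. Pads are 19 mm wide; open, the fingers measure 117 mm over their backs; the gripper's body (75 mm by 190 mm) begins 51 mm behind the grasp point.
Start: joints at [-52.334, 22.042, 0.453, 0, -68.411, -14.817], TCP at [0.243, -0.576, 0.292] pointing down, gripper open.
Joint ranges: [-179.83, 179.83], [-69.29, 118.12], [-61.27, 80.66], [-181.25, 117.63], [-171.15, -9.14], [-177.46, 177.46]. Speed limits (degrees/s): [159.86, 159.86, 180, 180, 180, 180].

### API

Orientations are given as a 3x3 rotation matrix whose columns are the frame's x, y, z axes.
In Python, from station import sense, capture, camera_model, finish_job gives the robot as it stands.
- The arm moves only by the shell command python3 -m inch 'ROWS'. ROWS is JSON, a list of rows, each an object with "hand": the closure, from 0 (fully open) to 1 (shut); "slide": the shift along the world's x, y, z in cm, a list of three; "yaw": the turn about the world's z in rad. A call has 1 to 10 rows; each row is the pose to reach, as a shift and turn from the pose commanded when the call began; what a row does not reach only later rows make up. A row lasts 1/8 s, in which the tool goes at most 62.5 mm and 10.7 degrees, less where a joint would pass 70% of its speed; a pose out of reach is approached as far as the arm can. A call with a gripper value outside its range is refused whole. The fingers move at their own pace and stop on an object; the grip force is fixed at half the most. Time passes only in rows, so rows that repeat a pose let the fingers close. It gives the time, the measured TCP pose, the force and the opening at its end, in the units of the state.
- sense(): the state, without advancing time (a new reading comes with each control period).
- capture(name): name is "scene" or "side" or "wrist"; returns the picture (480x640x3 uint8, blue, green, red); there is no depth.
- camera_model(name): a dict with "mtx" (3x3 intrinsics, pixels), "k1" (the pictures are not rectified: a ray, as slopes to the right and down, at radius r is drawn at 1 + k1 r^2 times it, then the intrinsics apply), "xyz" and "orientation" of the camera in the world; the wrist camera has in their place "tool_from_camera" (4x4, takes a point from camera to tool coordinates, whose origin is the TCP and whose axes are the flange's). Camera axes: x right, y up, looking along -z (the intrinsics and any distortion apply to the point x, -y, -z); pixel columns grow to the right and rows downward; lengths in m; the calibration is good to about 2 mm. A picture is of the moment at which its call begins: read the wrist's pose just before it. camera_model takes no time and is no camera call.
- finish_job(): hands the job in, once; it reports no verdict.
The state is a dict: "time_s": time; "joints": joint angles; "joint_velocities": joint speeds; "effort": joint torques, N m; "tcp_pos": TCP position; "ee_rot": TCP orientation; "wrist_force": force on the tool from outside, world axes, zero at the start; "moment": the same for the moment, N m; "gripper_width": opening from 0.0 (shut) to 1.0 (fully open).
Only numpy, scipy, OpenCV 4.12 (cv2) and the standard library are available. Lean on these libraries where they do the work, as an engineer would, in place of code of your own. Each camera call takes 0.05 s, during which the arm holds its last target. There are 200 camera calls.

### The job

Record one step of the assembly lesson for the overhead camera: from above, point at the loose wide can capacitor with the fingertips about 20 mm above its top and stay there for at least two seconds, then point in the same way at the empty large round outline on the circuit board where it belongs, again for at least two seconds. Then press the button on the recorder box all the way down to save the step, let it spring back and move clear. Do not touch, lift or move the loose things or the board, and do not point at any of the other loose parts or outlines.

Things in the scene. Friction and masses are not known exactly. Their poses are not given: they have to be found in the camera images.
- wide_can: the wide can capacitor: upright plain black cylinder with aluminium top, 35 mm diameter, 40 mm high, loose; origin at the centre of its underside, z up (its top is 40 mm above the origin)
- slim_can: a slim can capacitor, not wanted: upright black cylinder with aluminium top, 18 mm diameter, 40 mm high, loose; origin at the centre of its underside, z up
- relay: a relay, not wanted: square black block 30 x 30 mm, 26 mm high, loose; origin at the centre of its underside, z up
- board: the green circuit board, 130 mm (its x) by 190 mm (its y), 4 mm thick, fixed on four standoffs; origin on the mat under its centre, board top 14 mm above the origin, low parts soldered to it rise at most 12 mm above the board's top
- place_wide: the wide can's empty place on the board: large round white printed outline, 37 mm diameter, flat; origin at its centre on the board's top face, z up. The three places lie in a row 54 mm apart, in any order
- place_slim: the slim can's empty place on the board, not wanted: small round white printed outline, 20 mm diameter, flat; origin at its centre on the board's top face
- place_square: the relay's empty place on the board, not wanted: square white printed outline, 32 mm, flat; origin at its centre on the board's top face
- recorder: the recorder: fixed white box 85 mm (its x) by 95 mm (its y), 40 mm high, with one metal-coloured round push button in a black collar on its top; origin at the centre of its underside
- record_button_top (a point): centre of the top face of the recorder's round button (28 mm diameter, pressed straight down); 62 mm above the recorder's origin when released; moves with the button
- record_button (a joint): travel of the button: 0 released, 0.006 m fully down; springs back; about 5 N takes it fully down, with a hard stop there
- jar: a closed jar, 50 mm diameter, 60 mm high, loose, standing; origin at the centre of its underside; leave alone
- screwdriver: a screwdriver 170 mm long, at most 26 mm high, lying loose on the 3 mm thick brown work mat; origin near its middle, on its underside; leave alone

How it is judged:
By the outcome, as a careful person would: the job done as asked, in the order asked, and still so for the second after the job is handed in, with the robot touching nothing.
It also fails if it takes over 64 s, if anything falls off the work surface, if the arm or the gripper's body presses on something with over 40 N, if the wrist force passes 120 N, or if a joint passes its speed limit or range.

## Working session

There is one attempt and no reset: what is moved stays moved. The work goes in short steps, Python scripts to look and compute and a shell command to move; the robot and the scene stay as the last step left them, time stands still between calls to the robot, and variables do not carry over. Pictures are saved under pics/ and viewed, about 8 in all and at most 12, crops included, and the job is handed in when it is done.

```bash
mkdir -p pics; ls
cat > h.py <<'E'
import numpy as np, cv2
from station import sense, capture, camera_model
def pose(name):
    m=camera_model(name); K=np.array(m["mtx"]); k=m["k1"]
    if "tool_from_camera" in m:
        s=sense(); T=np.array(m["tool_from_camera"]); R0=np.array(s["ee_rot"]); p=np.array(s["tcp_pos"])
        R=R0@T[:3,:3]; c=p+R0@T[:3,3]
    else: R=np.array(m["orientation"]); c=np.array(m["xyz"])
    return K,k,R,c
def ray(P,uv):
    K,k,R,c=P
    q=cv2.undistortPoints(np.array([[uv]],float),K,np.array([k,0,0,0,0.]))[0,0]
    d=R@np.array([q[0],-q[1],-1]); return c,d/np.linalg.norm(d)
def onz(P,uv,z):
    c,d=ray(P,uv); return c+d*(z-c[2])/d[2]
def proj(P,X):
    K,k,R,c=P; v=R.T@(np.array(X)-c); x=np.array([v[0],-v[1]])/-v[2]; x=x*(1+k*(x@x))
    return (K@[x[0],x[1],1])[:2]
def tri(*rays):
    A=np.zeros((3,3));b=np.zeros(3)
    for c,d in rays:
        M=np.eye(3)-np.outer(d,d);A+=M;b+=M@c
    X=np.linalg.solve(A,b); return X,[np.linalg.norm((np.eye(3)-np.outer(d,d))@(X-c)) for c,d in rays]
E
python3 - <<'E'
from h import *
s=sense();print(s)
for n in("scene","side","wrist"):
    P=pose(n);print(n,P[1],P[3].round(3),P[2].round(2).tolist(),P[0].round(0).tolist())
    cv2.imwrite(f"pics/{n}0.png",capture(n))
E
```

```text
pics
{'time_s': 0.0, 'joints': array([-5.23348266e+01,  2.20909643e+01,  3.80543570e-01, -2.91244773e-02,
       -6.84105903e+01, -1.48160541e+01]), 'joint_velocities': array([-0.04268012,  0.05820329,  0.037893  ,  0.04416202,  0.05188459,
       -0.07962107]), 'effort': array([-4.60349347e-04, -3.90667927e+01,  1.87405640e+01,  4.21980679e+00,
        1.10064159e-02, -1.88246590e-04]), 'tcp_pos': array([ 0.24253895, -0.57553887,  0.29116216]), 'ee_rot': array([[-9.21603366e-01, -3.88131932e-01, -9.16373684e-04],
       [-3.88133005e-01,  9.21601284e-01,  1.96066031e-03],
       [ 8.35362910e-05,  2.16262601e-03, -9.99997658e-01]]), 'wrist_force': array([ 0.3899607 , -0.52839208, -0.2707453 ]), 'moment': array([-0.00859968,  0.09490126, -0.0250335 ]), 'gripper_width': 0.9996726210660454}
scene -0.03234814131602035 [ 1.025 -0.346  0.811] [[0.52, -0.69, 0.51], [0.85, 0.41, -0.32], [0.01, 0.6, 0.8]] [[458.0, 0.0, 320.0], [0.0, 458.0, 238.0], [0.0, 0.0, 1.0]]
side -0.04929469692159421 [0.052 0.445 0.828] [[-0.69, 0.54, -0.48], [-0.72, -0.51, 0.47], [0.01, 0.67, 0.74]] [[571.0, 0.0, 315.0], [0.0, 571.0, 243.0], [0.0, 0.0, 1.0]]
wrist -0.06561453111185728 [ 0.18  -0.602  0.384] [[-0.39, -0.89, -0.23], [0.92, -0.38, -0.1], [0.0, -0.25, 0.97]] [[381.0, 0.0, 320.0], [0.0, 381.0, 237.0], [0.0, 0.0, 1.0]]
```

View pics/scene0.png

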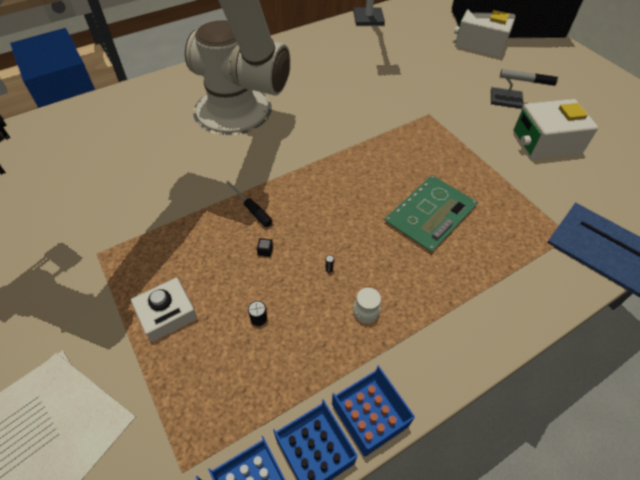

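View pics/side0.png

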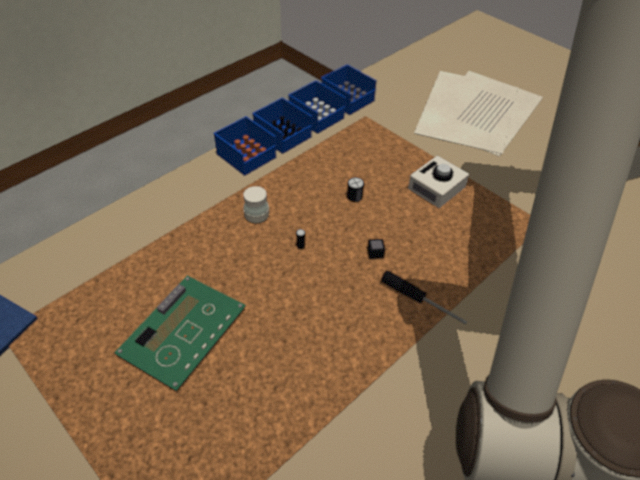

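The scene view shows the wide can's top at (257,307), the large ring at (440,194) and the button at (159,297). In the side view they are at (355,183), (168,356) and (443,170). Next I'll refine these by mask and triangulate.

```bash
cat > m.py <<'E'
from h import *
seeds={"can":((257,307),(355,183),14),"ring":((440,194),(168,356),17),"btn":((159,297),(443,170),16)}
out=[];rows=[]
Ps=[pose("scene"),pose("side")]
for k,(a,b,r) in seeds.items():
    rr=[];tiles=[]
    for n,(u,v),P in zip(("scene","side"),(a,b),Ps):
        im=cv2.imread(f"pics/{n}0.png"); w=r+6
        c=im[v-w:v+w,u-w:u+w]; g=c.min(2); f=8
        big=cv2.resize(c,(240,240),interpolation=cv2.INTER_CUBIC); s=240/(2*w)
        G=cv2.resize(g,(240,240),interpolation=cv2.INTER_CUBIC)
        yy,xx=np.mgrid[:240,:240]; disk=(np.hypot(xx-120,yy-120)<r*s)
        if k=="ring": mask=((G>110)&disk)
        else: 
            t,_=cv2.threshold(G[disk].reshape(-1,1),0,255,cv2.THRESH_OTSU); mask=(G>t)&disk
        cs,_=cv2.findContours(mask.astype(np.uint8),cv2.RETR_EXTERNAL,cv2.CHAIN_APPROX_NONE)
        q=max(cs,key=cv2.contourArea) if k!="ring" else cv2.convexHull(np.vstack(cs))
        if k!="ring": q=min([x for x in cs if cv2.contourArea(x)>200],key=lambda x:np.hypot(*(x.mean((0,1))-120)))
        e=cv2.fitEllipse(cv2.convexHull(q)) if len(q)>5 else ((120,120),(1,1),0)
        cv2.ellipse(big,e,(0,0,255),1); tiles.append(big)
        uv=(np.array(e[0])+.5)/s-.5+[u-w,v-w]; rr.append(ray(P,uv)); print(k,n,uv.round(1),np.round(np.array(e[1])/s,1))
    X,res=tri(*rr); print(k,X.round(4),np.round(res,4)); rows.append(np.vstack(tiles))
cv2.imwrite("pics/fit0.png",np.hstack(rows))
E
python3 m.py
```

```text
can scene [256.3 308.2] [14.3 16.2]
can side [355.5 182.3] [10.3 15. ]
can [ 0.6179 -0.2275  0.0426] [0.0003 0.0003]
ring scene [426.  183.9] [0.6 1.5]
ring side [167.6 355.8] [18.3 24.3]
ring [0.534  0.2711 0.0353] [0.0145 0.0145]
btn scene [158.8 297. ] [30.8 32.2]
btn side [442.6 169.6] [32. 32.]
btn [ 0.5111 -0.3758  0.0578] [0.0005 0.0005]
```

View pics/fit0.png

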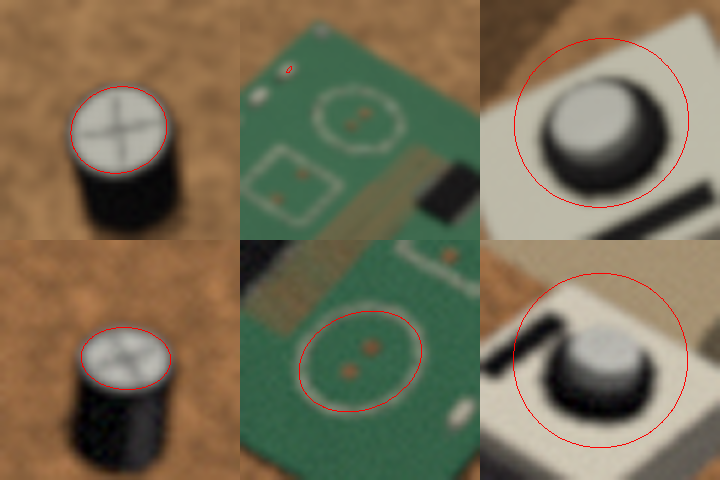

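Run:
```python
from h import *
a,b=pose("scene"),pose("side"); s=sense(); tip=s["tcp_pos"]+.07*s["ee_rot"][:,2]
print("tip",tip.round(4))
for n,p,q in(("can",(256.3,308.2),(355.5,182.3)),("ring",(439.6,193.6),(167.6,355.8)),("btn",(157.1,296.1),(444.1,167.8)),("jar",(368,296),(255,193)),("slim",(330,259),(300,232)),("relay",(265,242),(376,243))):
    X,r=tri(ray(a,p),ray(b,q)); print(n,X.round(4),np.round(r,4),"go cm",((X-tip)*100).round(1))
print(onz(a,(439.6,193.6),.017),onz(b,(167.6,355.8),.017), onz(a,(157.1,296.1),.065),onz(b,(444.1,167.8),.065))
```

```text
tip [ 0.2425 -0.5755  0.2214]
can [ 0.6178 -0.2276  0.0425] [0.0003 0.0003] go cm [ 37.5  34.8 -17.9]
ring [0.5563 0.2784 0.0173] [0.0008 0.0008] go cm [ 31.4  85.4 -20.4]
btn [ 0.5101 -0.3778  0.0619] [0.0002 0.0002] go cm [ 26.8  19.8 -15.9]
jar [ 0.714  -0.042   0.0648] [0. 0.] go cm [ 47.1  53.4 -15.7]
slim [ 0.594  -0.0497  0.0418] [0.0004 0.0004] go cm [ 35.1  52.6 -18. ]
relay [ 0.482  -0.1404  0.033 ] [0.0002 0.0002] go cm [ 23.9  43.5 -18.8]
[0.55648068 0.27943757 0.017     ] [0.55592303 0.27780546 0.017     ] [ 0.51204874 -0.37785461  0.065     ] [ 0.50833961 -0.37431655  0.065     ]
```

The heights agree with the text: can 42.5 mm against 43, ring 17.3 against 17, and button about 62 to 65. I'll move over the can with the fingers closed.

```bash
python3 -m inch '[{"hand":1,"slide":[5,4.6,0],"yaw":0},{"hand":1,"slide":[10,9.2,0],"yaw":0},{"hand":1,"slide":[14,13,0],"yaw":0},{"hand":1,"slide":[18,16.7,0],"yaw":0},{"hand":1,"slide":[22,20.4,0],"yaw":0},{"hand":1,"slide":[26,24.1,0],"yaw":0},{"hand":1,"slide":[30,27.8,0],"yaw":0},{"hand":1,"slide":[34,31.5,-4],"yaw":0},{"hand":1,"slide":[37.5,34.8,-7],"yaw":0},{"hand":1,"slide":[37.5,34.8,-9],"yaw":0}]'
python3 - <<'E'
from h import *
P=pose("wrist");cv2.imwrite("pics/w1.png",capture("wrist")); s=sense();tip=s["tcp_pos"]+.07*s["ee_rot"][:,2]
print("tip",tip.round(4),"exp can px",proj(P,[.6178,-.2276,.043]),"tip px",proj(P,tip),s["gripper_width"])
print("go",((np.array([.6178,-.2276,.063])-tip)*100).round(2))
E
```

```text
time_s: 1.4
tcp_pos: [0.6193, -0.2249, 0.1992]
ee_rot: [[-0.92, -0.392, -0.003], [-0.392, 0.92, 0.001], [0.002, 0.002, -1.0]]
wrist_force: [-0.4, -0.3, 0.8]
gripper_width: 0.021
tip [ 0.6165 -0.2254  0.1266] exp can px [316.85784289 241.44937273] tip px [321.2695293 286.6122978] 0.010795331748035384
go [ 0.13 -0.22 -6.36]
```

View pics/w1.png

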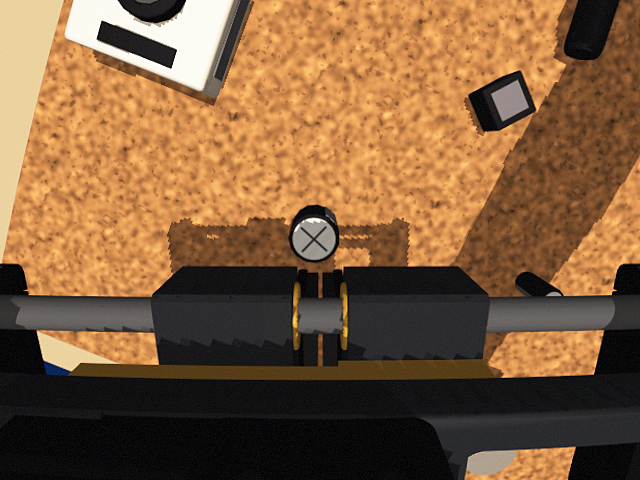

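The wrist view has the can's cross at (314,241), against (317,241) expected, so it agrees within 2 mm. Now I'll lower in stages.

```bash
python3 -m inch '[{"hand":1,"slide":[0,0,-2.5],"yaw":0},{"hand":1,"slide":[0,0,-4.5],"yaw":0},{"hand":1,"slide":[0,0,-6],"yaw":0},{"hand":1,"slide":[0,0,-6],"yaw":0},{"hand":1,"slide":[0,0,-6],"yaw":0}]'
python3 - <<'E'
from h import *
for i in range(3):
    s=sense();tip=s["tcp_pos"]+.07*s["ee_rot"][:,2];print(tip.round(4),s["time_s"])
    P=pose("wrist");im=capture("wrist")
cv2.imwrite("pics/w2.png",im[150:330,200:440]);print(proj(P,[.6178,-.2276,.043]))
im=capture("side");cv2.imwrite("pics/s2.png",cv2.resize(im[100:260,270:480],None,fx=3.5,fy=3.5))
E
```

```text
time_s: 2.08
tcp_pos: [0.6182, -0.2282, 0.1432]
ee_rot: [[-0.921, -0.388, 0.002], [-0.388, 0.921, -0.001], [-0.001, -0.001, -1.0]]
wrist_force: [-0.2, 0.1, 0.2]
gripper_width: 0.007
[ 0.6183 -0.2283  0.0732] 2.075
[ 0.6184 -0.2282  0.0735] 2.125
[ 0.6184 -0.2281  0.0735] 2.175
[321.6133837  271.11759801]
```

View pics/s2.png

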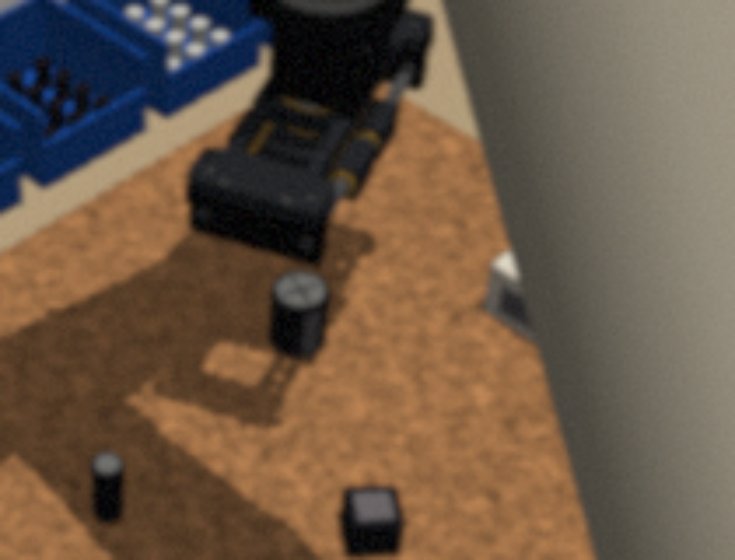

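The arm is above the can, but I can't make out the fingers clearly in this view. I'll check by projecting the tool points.

Run:
```python
from h import *
s=sense();R=s["ee_rot"];t=s["tcp_pos"]
tiles=[]
for n in("side","scene"):
    P=pose(n);im=capture(n);c=proj(P,[.618,-.228,.08]).astype(int);x0,y0=c-[50,60]
    b=cv2.resize(im[y0:y0+100,x0:x0+100],(400,400),interpolation=cv2.INTER_CUBIC);b=cv2.convertScaleAbs(b,alpha=1.8,beta=20)
    for h,col in((0,(255,0,0)),(.07,(0,0,255))):
        for dy in(-.015,.015):
            q=(proj(P,t+R@[0,dy,h])-[x0,y0]+.5)*4;cv2.circle(b,tuple(int(v) for v in q),3,col,-1)
    q=(proj(P,[.6178,-.2276,.043])-[x0,y0]+.5)*4;cv2.circle(b,tuple(int(v) for v in q),3,(0,255,0),-1)
    tiles.append(b)
cv2.imwrite("pics/chk.png",np.hstack(tiles));print(s["time_s"])
```

```text
2.275
```

View pics/chk.png

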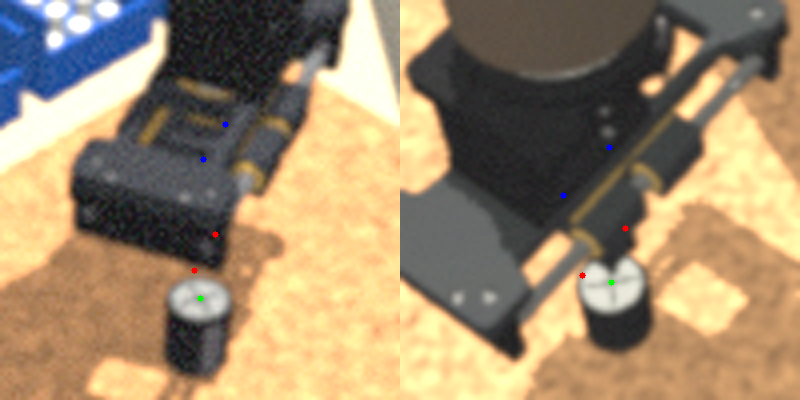

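View pics/w2.png

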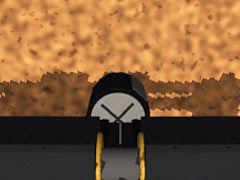

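The tool is centred over the can: in the scene view the fingertips end between the red dots. I'll go down the last 10 mm and hold.

```bash
python3 -m inch '[{"hand":1,"slide":[0,0,-0.6],"yaw":0},{"hand":1,"slide":[0,0,-1.05],"yaw":0},{"hand":1,"slide":[0,0,-1.05],"yaw":0},{"hand":1,"slide":[0,0,-1.05],"yaw":0},{"hand":1,"slide":[0,0,-1.05],"yaw":0},{"hand":1,"slide":[0,0,-1.05],"yaw":0},{"hand":1,"slide":[0,0,-1.05],"yaw":0},{"hand":1,"slide":[0,0,-1.05],"yaw":0},{"hand":1,"slide":[0,0,-1.05],"yaw":0},{"hand":1,"slide":[0,0,-1.05],"yaw":0}]'
python3 -m inch '[{"hand":1,"slide":[0,0,0],"yaw":0},{"hand":1,"slide":[0,0,0],"yaw":0},{"hand":1,"slide":[0,0,0],"yaw":0},{"hand":1,"slide":[0,0,0],"yaw":0},{"hand":1,"slide":[0,0,0],"yaw":0},{"hand":1,"slide":[0,0,0],"yaw":0},{"hand":1,"slide":[0,0,0],"yaw":0},{"hand":1,"slide":[0,0,0],"yaw":0},{"hand":1,"slide":[0,0,0],"yaw":0},{"hand":1,"slide":[0,0,0],"yaw":0}]'
python3 -m inch '[{"hand":1,"slide":[0,0,0],"yaw":0},{"hand":1,"slide":[0,0,0],"yaw":0},{"hand":1,"slide":[0,0,0],"yaw":0},{"hand":1,"slide":[0,0,0],"yaw":0}]'
```

```text
time_s: 3.62
tcp_pos: [0.6177, -0.2279, 0.1318]
ee_rot: [[-0.922, -0.388, 0.0], [-0.388, 0.922, -0.0], [-0.0, -0.0, -1.0]]
wrist_force: [0.9, -0.0, -0.7]
gripper_width: 0.002
time_s: 4.88
tcp_pos: [0.6177, -0.2279, 0.1317]
ee_rot: [[-0.922, -0.388, 0.0], [-0.388, 0.922, 0.0], [-0.0, 0.0, -1.0]]
wrist_force: [0.2, -0.5, 0.7]
gripper_width: 0.004
time_s: 5.38
tcp_pos: [0.6177, -0.2279, 0.1318]
ee_rot: [[-0.922, -0.388, -0.0], [-0.388, 0.922, -0.0], [0.0, 0.0, -1.0]]
wrist_force: [-0.0, 0.8, 0.3]
gripper_width: 0.004
```

Held about 2.8 s at 19 mm above the can's top. Next I'll rise, cross high and stop above the ring.

```bash
python3 -m inch '[{"hand":1,"slide":[0,0,5],"yaw":0},{"hand":1,"slide":[0,0,10],"yaw":0},{"hand":1,"slide":[-0.5,5,12],"yaw":0},{"hand":1,"slide":[-1.2,11,12],"yaw":0},{"hand":1,"slide":[-2,17,12],"yaw":0},{"hand":1,"slide":[-2.8,23,12],"yaw":0},{"hand":1,"slide":[-3.5,29,12],"yaw":0},{"hand":1,"slide":[-4.3,35,11],"yaw":0},{"hand":1,"slide":[-5,41,9],"yaw":0},{"hand":1,"slide":[-5.7,46,7],"yaw":0}]'
python3 -m inch '[{"hand":1,"slide":[-0.4,4.6,-2],"yaw":0},{"hand":1,"slide":[-0.4,4.6,-3],"yaw":0},{"hand":1,"slide":[-0.4,4.6,-3],"yaw":0},{"hand":1,"slide":[-0.4,4.6,-3],"yaw":0}]'
python3 - <<'E'
from h import *
P=pose("wrist");s=sense();im=capture("wrist"); tip=s["tcp_pos"]+.07*s["ee_rot"][:,2]
q=proj(P,[.5563,.2784,.017]);print(s["tcp_pos"].round(4),tip.round(4),q,"go",((np.array([.5563,.2784,.037])-tip)*100).round(2))
cv2.imwrite("pics/w3.png",im)
E
```

```text
time_s: 6.62
tcp_pos: [0.5603, 0.2343, 0.2017]
ee_rot: [[-0.921, -0.389, 0.001], [-0.389, 0.921, 0.001], [-0.001, 0.0, -1.0]]
wrist_force: [0.6, -0.2, 0.6]
gripper_width: 0.002
time_s: 7.12
tcp_pos: [0.5572, 0.2771, 0.1725]
ee_rot: [[-0.922, -0.387, 0.001], [-0.387, 0.922, 0.0], [-0.001, 0.0, -1.0]]
wrist_force: [0.7, -0.1, -0.3]
gripper_width: 0.004
[0.5572 0.2771 0.1725] [0.5573 0.2772 0.1025] [322.37353613 243.89302369] go [-0.1   0.12 -6.55]
```

View pics/w3.png

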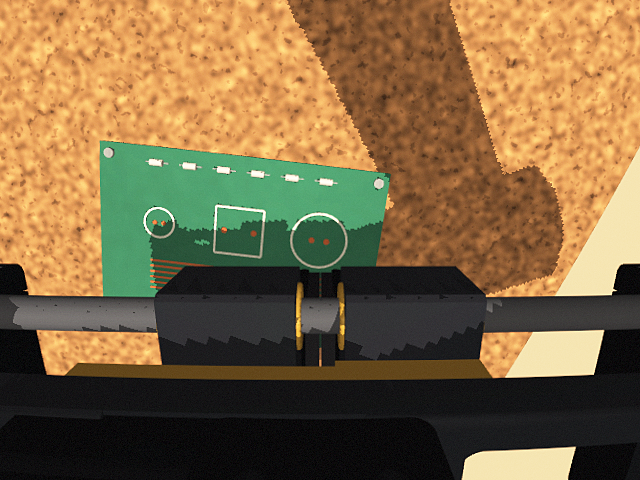

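The wrist view has the large ring at (319,241), against (322,244) expected, so it agrees within about 2 mm and I'll split the difference. Lowering to 20 mm above the board and holding.

```bash
python3 -m inch '[{"hand":1,"slide":[-0.1,0,-3],"yaw":0},{"hand":1,"slide":[-0.1,0,-5],"yaw":0},{"hand":1,"slide":[-0.15,0,-6.4],"yaw":0},{"hand":1,"slide":[-0.15,0,-6.4],"yaw":0},{"hand":1,"slide":[-0.15,0,-6.4],"yaw":0},{"hand":1,"slide":[-0.15,0,-6.4],"yaw":0},{"hand":1,"slide":[-0.15,0,-6.4],"yaw":0},{"hand":1,"slide":[-0.15,0,-6.4],"yaw":0},{"hand":1,"slide":[-0.15,0,-6.4],"yaw":0},{"hand":1,"slide":[-0.15,0,-6.4],"yaw":0}]'
python3 -m inch '[{"hand":1,"slide":[0,0,0],"yaw":0},{"hand":1,"slide":[0,0,0],"yaw":0},{"hand":1,"slide":[0,0,0],"yaw":0},{"hand":1,"slide":[0,0,0],"yaw":0},{"hand":1,"slide":[0,0,0],"yaw":0},{"hand":1,"slide":[0,0,0],"yaw":0},{"hand":1,"slide":[0,0,0],"yaw":0},{"hand":1,"slide":[0,0,0],"yaw":0},{"hand":1,"slide":[0,0,0],"yaw":0},{"hand":1,"slide":[0,0,0],"yaw":0}]'
python3 -m inch '[{"hand":1,"slide":[0,0,0],"yaw":0},{"hand":1,"slide":[0,0,0],"yaw":0},{"hand":1,"slide":[0,0,0],"yaw":0},{"hand":1,"slide":[0,0,0],"yaw":0},{"hand":1,"slide":[0,0,0],"yaw":0}]'
```

```text
time_s: 8.43
tcp_pos: [0.5552, 0.2781, 0.1078]
ee_rot: [[-0.922, -0.388, -0.0], [-0.388, 0.922, -0.0], [0.0, -0.0, -1.0]]
wrist_force: [-0.4, 0.6, 0.2]
gripper_width: 0.005
time_s: 9.68
tcp_pos: [0.5552, 0.2781, 0.1078]
ee_rot: [[-0.922, -0.388, 0.0], [-0.388, 0.922, 0.0], [-0.0, 0.0, -1.0]]
wrist_force: [0.2, -0.5, -0.7]
gripper_width: 0.005
time_s: 10.3
tcp_pos: [0.5552, 0.2781, 0.1078]
ee_rot: [[-0.922, -0.388, 0.0], [-0.388, 0.922, 0.0], [-0.0, -0.0, -1.0]]
wrist_force: [-0.1, 1.1, -0.8]
gripper_width: 0.004
```

Held about 2.8 s at 21 mm above the outline. Now over to the recorder.

```bash
python3 -m inch '[{"hand":1,"slide":[0,0,5],"yaw":0},{"hand":1,"slide":[0,0,10],"yaw":0},{"hand":1,"slide":[0,-5,13],"yaw":0},{"hand":1,"slide":[0,-11,13],"yaw":0},{"hand":1,"slide":[0,-17,13],"yaw":0},{"hand":1,"slide":[0,-23,13],"yaw":0},{"hand":1,"slide":[-1,-29,13],"yaw":0},{"hand":1,"slide":[-2,-35,13],"yaw":0},{"hand":1,"slide":[-3,-41,13],"yaw":0},{"hand":1,"slide":[-3,-47,13],"yaw":0}]'
python3 -m inch '[{"hand":1,"slide":[-0.5,-6,0],"yaw":0},{"hand":1,"slide":[-1,-12,0],"yaw":0},{"hand":1,"slide":[-1.5,-17,-2],"yaw":0},{"hand":1,"slide":[-1.5,-18.6,-4],"yaw":0},{"hand":1,"slide":[-1.5,-18.6,-6],"yaw":0},{"hand":1,"slide":[-1.5,-18.6,-6],"yaw":0},{"hand":1,"slide":[-1.5,-18.6,-6],"yaw":0}]'
python3 - <<'E'
from h import *
P=pose("wrist");s=sense();im=capture("wrist"); tip=s["tcp_pos"]+.07*s["ee_rot"][:,2]
for z in(.062,.065):
  q=proj(P,[.5101,-.378,z]);print(s["tcp_pos"].round(4),tip.round(4),q,"go",((np.array([.5101,-.378,z])-tip)*100).round(2))
cv2.imwrite("pics/w4.png",im)
E
```

```text
time_s: 11.55
tcp_pos: [0.5244, -0.1937, 0.2382]
ee_rot: [[-0.921, -0.389, 0.001], [-0.389, 0.921, 0.0], [-0.001, -0.0, -1.0]]
wrist_force: [1.3, -0.1, -0.3]
gripper_width: 0.003
time_s: 12.42
tcp_pos: [0.5108, -0.3775, 0.1785]
ee_rot: [[-0.921, -0.39, 0.001], [-0.39, 0.921, -0.001], [-0.0, -0.001, -1.0]]
wrist_force: [-1.0, -0.2, 0.3]
gripper_width: 0.005
[ 0.5108 -0.3775  0.1785] [ 0.5109 -0.3775  0.1085] [319.98284886 261.01188861] go [-0.08 -0.05 -4.65]
[ 0.5108 -0.3775  0.1785] [ 0.5109 -0.3775  0.1085] [319.9790097  262.63171974] go [-0.08 -0.05 -4.35]
```

View pics/w4.png

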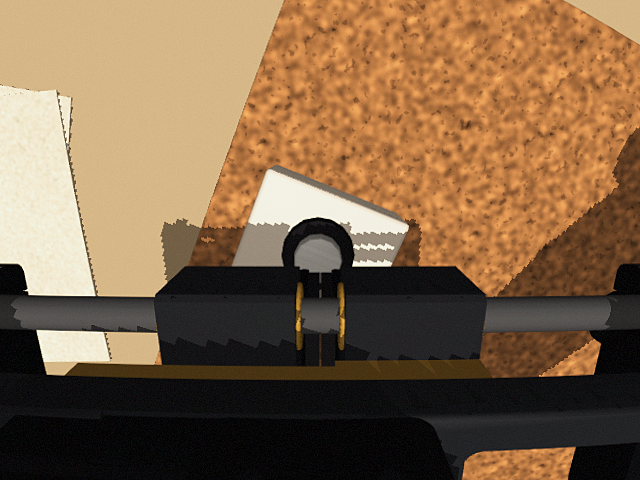

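The button is at about (320,260), as predicted. Now I'll approach to just above it.

```bash
python3 -m inch '[{"hand":1,"slide":[-0.05,-0.05,-2],"yaw":0},{"hand":1,"slide":[-0.05,-0.05,-3.8],"yaw":0},{"hand":1,"slide":[-0.05,-0.05,-3.9],"yaw":0},{"hand":1,"slide":[-0.05,-0.05,-3.9],"yaw":0}]'
python3 -m inch '[{"hand":1,"slide":[0,0,-0.3],"yaw":0},{"hand":1,"slide":[0,0,-0.6],"yaw":0},{"hand":1,"slide":[0,0,-0.6],"yaw":0}]'
python3 -m inch '[{"hand":1,"slide":[0,0,-0.2],"yaw":0},{"hand":1,"slide":[0,0,-0.3],"yaw":0},{"hand":1,"slide":[0,0,-0.3],"yaw":0}]'
```

```text
time_s: 12.98
tcp_pos: [0.5101, -0.3785, 0.1392]
ee_rot: [[-0.921, -0.389, 0.001], [-0.389, 0.921, -0.001], [-0.0, -0.001, -1.0]]
wrist_force: [0.1, 0.1, 0.3]
gripper_width: 0.007
time_s: 13.35
tcp_pos: [0.5101, -0.3786, 0.1333]
ee_rot: [[-0.921, -0.389, 0.001], [-0.389, 0.921, -0.001], [-0.001, -0.001, -1.0]]
wrist_force: [-0.2, 0.1, 3.0]
gripper_width: 0.007
time_s: 13.72
tcp_pos: [0.5101, -0.3786, 0.1302]
ee_rot: [[-0.921, -0.389, 0.001], [-0.389, 0.921, -0.001], [-0.001, -0.001, -1.0]]
wrist_force: [-0.0, -0.1, 4.2]
gripper_width: 0.005
```

The spring is felt: 3.0 N at a tip height of 63.3 mm and 4.2 N at 60.2 mm. The stop should be near 59 mm.

```bash
python3 -m inch '[{"hand":1,"slide":[0,0,-0.15],"yaw":0},{"hand":1,"slide":[0,0,-0.15],"yaw":0},{"hand":1,"slide":[0,0,-0.15],"yaw":0}]'
python3 -m inch '[{"hand":1,"slide":[0,0,-0.1],"yaw":0},{"hand":1,"slide":[0,0,-0.1],"yaw":0},{"hand":1,"slide":[0,0,-0.1],"yaw":0}]'
```

```text
time_s: 14.1
tcp_pos: [0.5102, -0.3786, 0.1291]
ee_rot: [[-0.921, -0.389, 0.001], [-0.389, 0.921, -0.001], [-0.001, -0.001, -1.0]]
wrist_force: [-0.0, 1.6, 7.2]
gripper_width: 0.005
time_s: 14.48
tcp_pos: [0.5102, -0.3786, 0.1291]
ee_rot: [[-0.921, -0.389, 0.001], [-0.389, 0.921, -0.001], [-0.001, -0.002, -1.0]]
wrist_force: [-0.7, 2.5, 11.7]
gripper_width: 0.007
```

It's at the hard stop: z stays at 59.1 mm (65 − 6) while the force rises to 11.7 N. I'll release and move clear.

```bash
python3 -m inch '[{"hand":1,"slide":[0,0,0.8],"yaw":0},{"hand":1,"slide":[0,0,3],"yaw":0},{"hand":1,"slide":[0,0,8],"yaw":0},{"hand":1,"slide":[0,0,13],"yaw":0},{"hand":1,"slide":[-4,-4,16],"yaw":0},{"hand":1,"slide":[-8,-8,16],"yaw":0},{"hand":1,"slide":[-12,-12,16],"yaw":0},{"hand":1,"slide":[-16,-16,16],"yaw":0},{"hand":1,"slide":[-20,-18,16],"yaw":0},{"hand":1,"slide":[-20,-18,16],"yaw":0}]'
python3 -m inch '[{"hand":1,"slide":[0,0,0],"yaw":0},{"hand":1,"slide":[0,0,0],"yaw":0},{"hand":1,"slide":[0,0,0],"yaw":0},{"hand":1,"slide":[0,0,0],"yaw":0}]'
python3 - <<'E'
from h import *
t=[]
for n in("scene","side"):
    im=capture(n); o=cv2.imread(f"pics/{n}0.png"); t.append(im)
    d=cv2.absdiff(cv2.GaussianBlur(im,(0,0),1),cv2.GaussianBlur(o,(0,0),1)).max(2)
    P=pose(n)
    for k,X in dict(can=[.6178,-.2276,.043],slim=[.594,-.05,.042],relay=[.482,-.14,.03],jar=[.714,-.042,.06],btn=[.51,-.378,.062],ring=[.556,.278,.017]).items():
        u,v=proj(P,X).astype(int); print(n,k,d[v-12:v+13,u-12:u+13].max())
cv2.imwrite("pics/end.png",cv2.resize(np.hstack(t),(800,300)))
E
```

```text
time_s: 15.72
tcp_pos: [0.3065, -0.5591, 0.2857]
ee_rot: [[-0.923, -0.384, -0.002], [-0.384, 0.923, 0.003], [0.001, 0.004, -1.0]]
wrist_force: [0.3, 0.7, 0.6]
gripper_width: 0.005
time_s: 16.23
tcp_pos: [0.3104, -0.558, 0.2873]
ee_rot: [[-0.921, -0.389, 0.0], [-0.389, 0.921, 0.0], [-0.0, 0.0, -1.0]]
wrist_force: [-0.0, 1.4, -0.1]
gripper_width: 0.01
scene can 2
scene slim 1
scene relay 2
scene jar 1
scene btn 69
scene ring 1
side can 4
side slim 4
side relay 5
side jar 3
side btn 89
side ring 3
```

View pics/end.png

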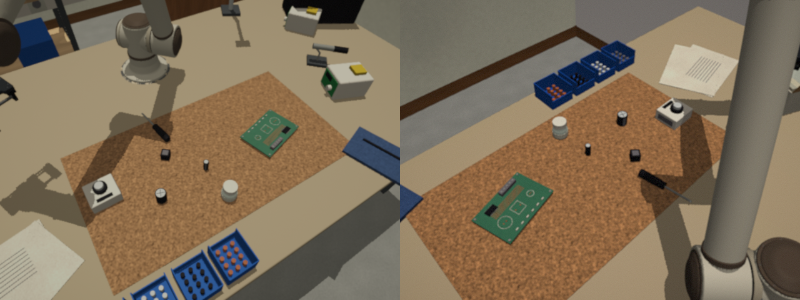

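Loose things and board are unchanged. The button area differs, possibly from shadow, so I'll take a closer look.

Run:
```python
from h import *
t=[]
for n,(u,v) in(("scene",(159,300)),("side",(441,175))):
    for im in(cv2.imread(f"pics/{n}0.png"),capture(n)):
        t.append(cv2.resize(im[v-35:v+35,u-35:u+35],(300,300),interpolation=cv2.INTER_CUBIC))
cv2.imwrite("pics/btn.png",np.vstack([np.hstack(t[:2]),np.hstack(t[2:])]))
```

```text
(no output)
```

View pics/btn.png

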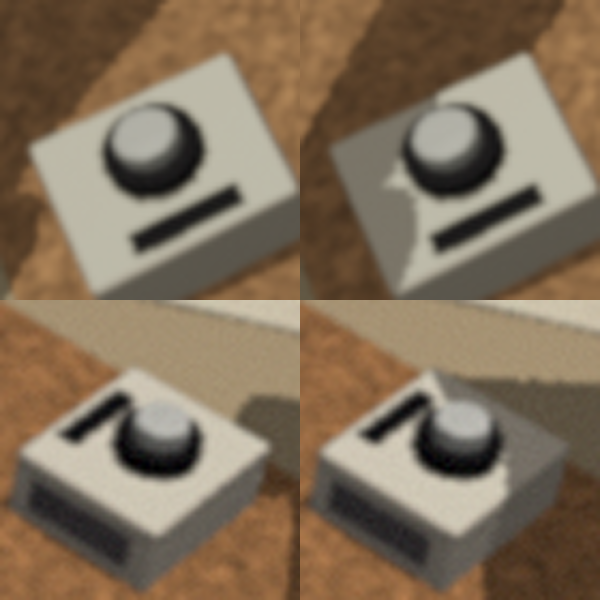

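The difference is only the arm's shadow. The button stands as high as before.

```bash
python3 -c "
from station import finish_job; print(finish_job())"
```

```text
the job is handed in; nothing more can be done
None
```

The lesson step is recorded and handed in at about 16.3 s on the robot's clock, well under the 64 s limit.

1. **Wide can:** I pointed with closed fingers, about 19 mm above its top, for about 2.8 s.
2. **Large round outline:** I pointed in the same way, about 21 mm above the board, for about 2.8 s.
3. **Recorder button:** I pressed it to its hard stop. It stopped moving at 59.1 mm while the force rose to 11.7 N. I then released it and moved the arm about 27 cm to the side and 16 cm up.

**Last checks:**
- The can, slim can, relay, jar and large outline look the same in both fixed cameras as at the start. I checked the screwdriver only by eye in the final picture.
- The button looks as high as before. The one flagged difference there was the arm's shadow on the recorder.
- The fixed cameras and the wrist camera disagreed by about 2 mm on the can and the outline, within the calibration. I aimed between the two for the outline and kept the fixed-camera position for the can.
- The fixed cameras put the button top at 62 mm, but contact and the stop showed about 65 mm. That fits the recorder standing on the 3 mm mat.

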